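Tea strainer from its hook onto the mug

TASK

Lift the tea strainer up and off its hook and lay it down on the table with the bowl's mouth up, letting go of it there. Then take it again near the bowl and set it gently on the mug for pouring tea: bowl down inside the mouth, handle level across the rim. The mug stays standing where it is, and the jars and the sugar bowl are left alone.

Things in the scene. Friction and masses are not known exactly. Their poses are not given: they have to be found in the camera images.
- strainer: Loose steel tea strainer, 0.1 kg, 221 mm long. Origin: centre of its round bowl's rim, in the handle's plane. x runs along the handle from bowl to hanging loop, z out of the bowl's mouth. Bowl 58 mm across (66 mm at the rim bead), 32 mm deep behind the rim plane. Rest lug opposite the handle: x -27 to -49 mm, 16 mm wide, 5 mm thick. It starts hanging, x up, mouth turned the way the hook points.
- strainer_grip (a point): Point on the strainer's handle 118 mm along x from the rim centre, just below the loop when hanging; axes as the strainer's. The handle is a straight flat bar from x = 30 to 136 mm, 12 mm wide (y), 5 mm thick (z, +-2.5 mm). Held there lightly (about 4 N) the handle swivels between the fingers when the bowl is pressed on the table.
- strainer_neck (a point): Point on the strainer's handle 58 mm along x from the rim centre, near the bowl and just outside the mug's wall when seated; axes as the strainer's. The balance point is about 10 mm along x and 13 mm below the rim plane. Lying mouth up, the strainer stands on the bowl's small flat bottom (30 mm across), the handle about level, or sloping down by up to 10 degrees to the loop.
- strainer_loop (a point): Inside end of the strainer's hanging loop, 168 mm along x from the rim centre; axes as the strainer's. Loop of 4 mm wire from x = 133 to 172 mm, 28 mm wide outside; opening 20 mm by about 30 mm.
- hook (a point): Low part of the hook's 6 mm bar, where the loop hangs, 270 mm above the table. Its -x axis is the way the open hook points (level, roughly to the robot), z up. The tip, 18 mm out along -x, turns up 10 mm: raise the loop 10 to 20 mm, then draw it off along -x. The fixed wooden post, 18 mm thick, 340 mm tall, stands 100 mm behind (+x) on a base 116 mm across; the bar rises 20 mm to it.
- mug: White ceramic mug, loose, 0.36 kg, 95 mm tall, 84 mm across, wall 4 mm (mouth 76 mm across inside). Origin: centre of its underside, z up; its handle sticks out 36 mm from the wall along its +y, 16 to 83 mm up.
- mug_rim (a point): Centre of the mug's mouth, level with the rim; axes as the mug's.
- honey_jar: Amber glass jar with steel lid, 68 mm across, 100 mm tall, bystander. Origin: centre of its underside.
- spice_jar: Clear jar with steel lid, 52 mm across, 90 mm tall, bystander. Origin: centre of its underside.
- sugar_bowl: White ceramic bowl, 100 mm across, 50 mm tall, bystander. Origin: centre of its underside.
Mind the look-alikes: they are no part of the job. There is more than one size of the strainer; the one meant has the size given above.

How it is judged:
On the way, in this order (a step that is already met when the one before it is completed fails the run):
1. the strainer is off the hook, held clear of it by the fingers (distance between strainer_grip and hook above 0.085 m and contact force between the fingers and strainer above 0.5 N), for 0.1 s.
2. the strainer lies on the table, mouth up, at rest and let go (height (world z) of each of strainer, strainer_grip below 0.045 m and angle between strainer's own z axis and vertical below 0.4 rad and contact force between the fingers and strainer below 0.05 N and linear speed of strainer below 0.03 m/s), for 0.2 s.
At the end, for the whole second after the job is handed in: The strainer rests on the mug, mouth up and level within 0.15 rad, its bowl inside the mug's mouth (rim centres within 12 mm across, the strainer's rim plane from 6 mm below to 8 mm above the mug's rim); the mug stands upright on the table within 40 mm of where it was; both at rest (horizontal distance between strainer and mug_rim below 0.012 m and z of strainer in the frame of mug_rim between -0.006 and 0.008 m and angle between strainer's own z axis and vertical below 0.15 rad and angle between mug's own z axis and vertical below 0.1 rad and height (world z) of mug below 0.01 m and distance of mug from where it was at the start of the episode below 0.04 m and linear speed of each of strainer, mug below 0.02 m/s); the robot touches nothing.
It fails at once if the mug is tipped (angle between mug's own z axis and vertical above 0.35 rad).
It fails at once if the strainer is banged on the mug (over 30 N) (contact force between strainer and mug above 30 N).
It fails at once if a jar or the sugar bowl is moved by more than 30 mm (distance of any of honey_jar, spice_jar, sugar_bowl from where it was at the start of the episode above 0.03 m).
It also fails if it takes over 72 s, if anything falls off the work surface, if the arm or the gripper's body presses on something with over 40 N, if the wrist force passes 120 N, or if a joint passes its speed limit or range.

ROBOT

A 7-joint arm with a two-finger parallel gripper is mounted at the origin on the work surface. World frame = base frame: x ahead of the robot, y to its left, z up, the work surface at z = 0. Lengths are in m, angles in rad, forces in N, time in s.
With the tool pointing down it reaches from about 0.4 to 0.85 m from the base axis. Payload 10.4 kg.
Tool frame: the origin (TCP) lies at the very end of the fingers, on their centre line; the grasp point (between the pads) lies 19 mm behind it; z points along the fingers, y is the line along which they close (so a half turn about z gives the same grasp; the last joint's range is limited). The gripper opens to 87 mm and grips with 3 to 60 N. Pads are 19 mm wide; open, the fingers measure 117 mm over their backs; the gripper's body (75 mm by 190 mm) begins 51 mm behind the grasp point.
Start: joints at [1.086, 0.332, -0.065, 1.46, 0.022, 1.35, -0.088], TCP at [0.278, -0.56, 0.223] pointing down, gripper open.
Joint ranges: [-2.6, 2.6], [-0.5, 2.12], [-1.47, 1.34], [0.16, 2.42], [-1.27, 4.41], [0.06, 2.06], [-2.6, 2.6]. Speed limits (rad/s): [2.22, 2.22, 2.79, 2.79, 3.14, 3.14, 3.14].

INTERFACE

Orientations are given as a unit quaternion [x, y, z, w].
In Python, from bench import r gives the robot as it stands.
- The arm moves only by the shell command python3 -m crank 'ROWS' [FORCE]. ROWS is JSON, a list that holds one entry, the list of rows, each a list of 5 numbers: the shift along the tool's x, y, z in mm, then the turn about the tool's z in degrees, then the opening, from -1 (shut) to 1 (fully open). A call has 1 to 20 rows; each row is the pose to reach, as a shift and turn from the pose commanded when the call began, along the tool's axes at that moment; what a row does not reach only later rows make up. A row lasts 1/10 s, in which the tool goes at most 50 mm and 8.59 degrees, less where a joint would pass 70% of its speed; a pose out of reach is approached as far as the arm can. A call with a gripper value outside its range is refused whole. The fingers move at their own pace and stop on an object; FORCE is the grip in N (left out, the last holds). Time passes only in rows, so rows that repeat a pose let the fingers close. It gives the time, the measured TCP pose, the force, the opening and the grip force at its end, in the units of the state.
- r.read_state(): the state, without advancing time (a new reading comes with each control period).
- r.camera(name): name is "side" or "top" or "wrist"; returns a dict with "image" (384x512x3 uint8, red, green, blue), "vfov" (degrees; the focal length in pixels is half the picture's height over the tangent of half this angle, whatever the lens; pixels are square), "cx", "cy" (the principal point, pixels), "eye" and "attitude" of the camera in the world. Camera axes: x right, y down, z forward; pixel columns grow to the right and rows downward; lengths in m; the calibration is good to about 2 mm. The wrist camera is an equidistant fisheye: a pixel r from the principal point sees the ray r / f radians off the axis. A picture is of the moment at which its call begins. There is no depth.
- r.close_job(): hands the job in; it is judged then, once.
The state is a dict: "time": time; "joint_positions": joint angles; "joint_vel": joint speeds; "joint_torque": joint torques, N m; "ee_pos": TCP position; "eef_rot": TCP orientation; "ft_force": force on the tool from outside, world axes, zero at the start; "torque": the same for the moment, N m; "width": finger opening in m; "grip_force": force on a finger pad.
Only numpy, scipy, OpenCV 4.12 (cv2) and the standard library are available. Lean on these libraries where they do the work, as an engineer would, in place of code of your own. Each camera call takes 0.05 s, during which the arm holds its last target. There are 200 camera calls.

## Working session

There is one attempt and no reset: what is moved stays moved. The work goes in short steps, Python scripts to look and compute and a shell command to move; the robot and the scene stay as the last step left them, time stands still between calls to the robot, and variables do not carry over. Pictures are saved under pics/ and viewed, at most 15 in all, crops included, and the job is handed in when it is done.

```bash
mkdir -p pics; ls
cat > h.py <<'E'
from bench import r
import numpy as np, cv2
from scipy.spatial.transform import Rotation as R
def snap(n,fn):
    c=r.camera(n); cv2.imwrite('pics/'+fn+'.png',c['image'][...,::-1]); np.save('pics/'+fn+'.npy',c,allow_pickle=True); return c
def load(fn): return np.load('pics/'+fn+'.npy',allow_pickle=True).item()
def att(c):
    a=np.array(c['attitude'],float)
    return R.from_quat(a).as_matrix() if a.size==4 else a.reshape(3,3)
def ray(c,u,v,fish=False):
    f=192/np.tan(np.radians(c['vfov'])/2); d=np.array([(u-c['cx'])/f,(v-c['cy'])/f,1.])
    if fish:
        q=np.hypot(d[0],d[1]); d=np.array([d[0]/q*np.sin(q),d[1]/q*np.sin(q),np.cos(q)])
    d=att(c)@d; return np.array(c['eye'],float),d/np.linalg.norm(d)
def atz(c,u,v,z,fish=False):
    e,d=ray(c,u,v,fish); return e+d*(z-e[2])/d[2]
def proj(c,p,fish=False):
    f=192/np.tan(np.radians(c['vfov'])/2); q=att(c).T@(np.array(p)-c['eye'])
    if fish:
        s=np.hypot(q[0],q[1]); t=np.arctan2(s,q[2]); return np.array([c['cx']+f*t*q[0]/s,c['cy']+f*t*q[1]/s])
    return np.array([c['cx']+f*q[0]/q[2],c['cy']+f*q[1]/q[2]])
def tri(*rs):
    A=sum(np.eye(3)-np.outer(d,d) for e,d in rs); b=sum((np.eye(3)-np.outer(d,d))@e for e,d in rs); return np.linalg.solve(A,b)
E
python3 - <<'E'
from h import *
for n in('side','top'):
    c=snap(n,n+'0'); print(n,c['vfov'],c['cx'],c['cy'],c['eye'],np.round(att(c),4).tolist())
print(r.read_state())
a=load('side0')['image'];b=load('top0')['image']
cv2.imwrite('pics/both0.png',cv2.vconcat([a,b])[...,::-1][:, :, :]) if 0 else None
E
```

```text
pics
side 47.48957529525772 260.41188746950843 188.494526015947 [0.2769741  0.74249661 1.15435309] [[-0.9178, -0.3013, 0.2586], [-0.397, 0.7035, -0.5895], [-0.0044, -0.6437, -0.7653]]
top 42.96754886968988 256.1776020394366 193.93013552288784 [ 5.07939048e-01 -1.56502983e-03  1.66420461e+00] [[-0.006, -0.9974, 0.0724], [-0.9999, 0.0068, 0.01], [-0.0104, -0.0723, -0.9973]]
{'time': 0.1, 'joint_positions': array([ 1.08639981,  0.33282039, -0.06470453,  1.46082262,  0.02157834,
        1.34988459, -0.08850679]), 'joint_vel': array([ 0.00133337, -0.0027955 , -0.00106077, -0.00246892, -0.00253412,
       -0.00057497, -0.00048838]), 'joint_torque': array([ 1.37969662e-03, -6.24548364e+01,  2.48867786e-02, -3.90716279e+01,
       -6.13555452e-02,  3.66423524e-02,  9.00004636e-06]), 'ee_pos': array([ 0.27833445, -0.55923674,  0.22184276]), 'eef_rot': array([ 9.73459749e-01,  2.28857450e-01, -1.57165058e-04, -6.00111064e-04]), 'ft_force': array([-1.13200973,  0.94692182,  0.99515144]), 'torque': array([-0.06875467,  0.0825554 ,  0.00965278]), 'grip_force': 0.0, 'width': 0.08723313812773942}
```

View pics/side0.png

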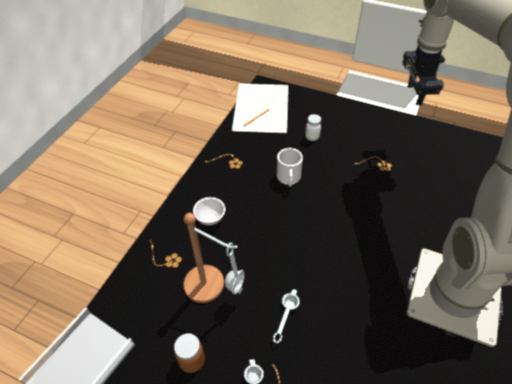

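View pics/top0.png

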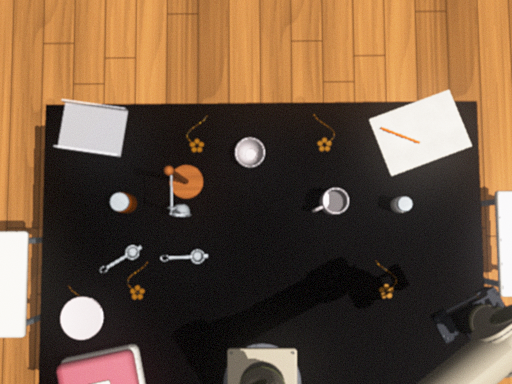

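Candidates for the strainer: the hanging one, side (235,270) / top (178,208); a lying one, top (190,257) / side (288,315); another lying one, top (125,258) / side (253,372). The description says it starts hanging, so I choose the first and check it in a close crop.

Run:
```python
from h import *
a=load('side0')['image'][205:305,170:260];b=load('top0')['image'][155:230,155:215];m=load('top0')['image'][180:220,305:355]
z=lambda x,s:cv2.resize(x,None,fx=s,fy=s,interpolation=cv2.INTER_CUBIC)
can=np.zeros((600,800,3),np.uint8)
A=z(a,5.0)[:600,:450];can[:A.shape[0],:450]=A
B=z(b,5);can[:375,460:760]=B
M=z(m,5);can[385:585,460:710]=M
cv2.imwrite('pics/crop1.png',can[...,::-1])
```

```text
(no output)
```

View pics/crop1.png

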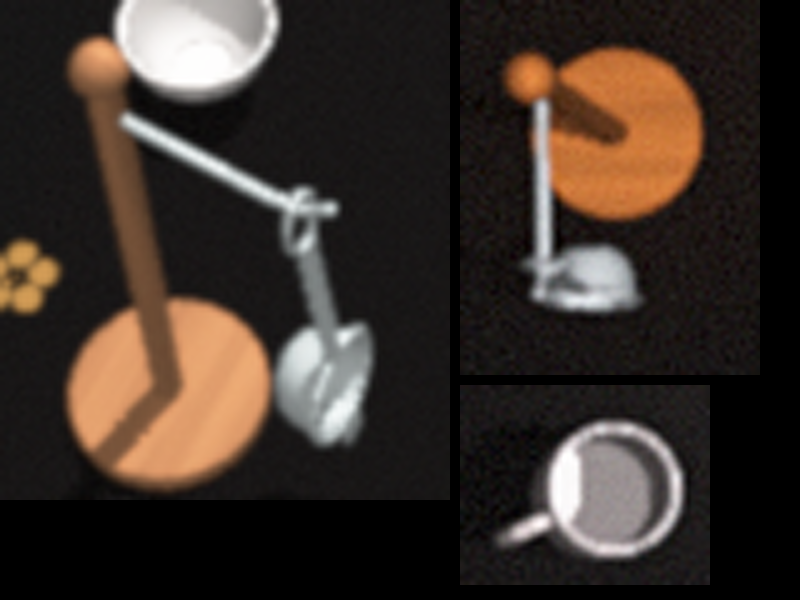

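The crop shows the hanging strainer on the hook: bar/loop at side (230,246) and top (172,208), bar start at side (195,229) and top (171,175), bowl at side (236,284). The mug rim is centred at top (336,201), its handle tip near (314,211).

Run:
```python
from h import *
s=load('side0');t=load('top0')
def P(n,a,b):
    p=tri(ray(s,*a),ray(t,*b));print(n,p.round(4),(proj(s,p)-a).round(1),(proj(t,p)-b).round(1));return p
h=P('hook',(230,246),(172,208.6));tip=P('tip',(237,246.8),(171.4,214));b=P('barstart',(194.6,228.6),(171.2,175))
print('hook side z=.27',atz(s,230,246,.27),'top',atz(t,172,208.6,.27))
print('tip z.28',atz(s,237,246.8,.28),atz(t,171.4,214,.28)); print('bar .29',atz(s,194.6,228.6,.29),atz(t,171.2,175,.29))
print('base',atz(t,155+165/5,155+133/5,.01), 'ball',atz(t,155+70/5,155+77/5,.35))
print('bowl',P('bowl',(236.4,284),(181,212)))
print('mug',atz(t,336,200.6,.095),'handle tip',atz(t,314,210.6,.08), atz(t,314,210.6,.05))
for n,u,v,z in(('sugar',250,152,.05),('honey',122,202,.1),('spice',402,204,.09),('str1',199,257,.03),('str1l',163,257,.03),('str2',133,252,.03),('str2l',103,270,.03)):print(n,atz(t,u,v,z).round(3))
# mug by ellipse fit from side too
print('mug side',atz(s,289,155,.095))
c=snap('wrist','w0');print(c['vfov'],c['cx'],c['cy'],c['eye'],att(c).round(3).tolist());print(R.from_quat(r.read_state()['eef_rot']).as_matrix().round(3))
```

```text
hook [0.5699 0.2542 0.2706] [0.6 0. ] [-0.2 -0.4]
tip [0.5528 0.254  0.2775] [-0. -0.] [0. 0.]
barstart [0.6642 0.2536 0.2887] [0.4 0. ] [-0.1 -0.3]
hook side z=.27 [0.57138795 0.25430115 0.27      ] top [0.5686345  0.25376041 0.27      ]
tip z.28 [0.55194093 0.25531269 0.28      ] [0.55285677 0.2535379  0.28      ]
bar .29 [0.66452707 0.2546359  0.29      ] [0.66317375 0.25298957 0.29      ]
base [0.67175136 0.24729048 0.01      ] ball [0.66900075 0.24794398 0.35      ]
bowl [0.564  0.257  0.0902] [-0.5 -0. ] [0.2 0.4]
bowl [0.5639911  0.25697307 0.09022677]
mug [ 0.59857914 -0.24252644  0.095     ] handle tip [ 0.56742778 -0.17299862  0.08      ] [ 0.56855432 -0.17624505  0.05      ]
sugar [0.766 0.034 0.05 ]
honey [0.598 0.446 0.1  ]
spice [ 0.586 -0.455  0.09 ]
str1 [0.417 0.207 0.03 ]
str1l [0.418 0.327 0.03 ]
str2 [0.435 0.427 0.03 ]
str2l [0.376 0.527 0.03 ]
mug side [ 0.60484659 -0.24776901  0.095     ]
65.70646984690485 256.10151401367233 187.2014735035731 [ 0.33742257 -0.52968851  0.38379108] [[0.445, -0.869, -0.216], [-0.895, -0.433, -0.106], [-0.001, 0.241, -0.971]]
[[ 0.895  0.446 -0.   ]
 [ 0.446 -0.895  0.001]
 [-0.    -0.001 -1.   ]]
```

```bash
python3 -m crank '[[[0,0,-50,0,1],[0,0,-100,0,1],[0,0,-150,5,1],[40,-25,-190,10,1],[80,-50,-190,15,1],[120,-75,-190,20,1],[160,-100,-190,26.5,1],[200,-125,-190,26.5,1],[240,-150,-190,26.5,1],[280,-175,-190,26.5,1],[320,-200,-190,26.5,1],[359,-223,-190,26.5,1],[390,-270,-190,26.5,1],[420,-320,-190,26.5,1],[455,-370,-190,26.5,1],[490,-420,-190,26.5,1],[525,-470,-190,26.5,1],[550,-520,-190,26.5,1],[565,-560,-190,26.5,1],[565,-587,-190,26.5,1]]]'
```

```text
time: 2.15
ee_pos: [0.5265, 0.1988, 0.4119]
eef_rot: [1.0, -0.001, -0.0, 0.0]
ft_force: [0.6, -0.3, -0.1]
width: 0.0872
grip_force: 0.0
```

```bash
python3 -m crank '[[[5,-30,20,0,1],[10,-55,50,0,1],[10,-55,70,0,1],[10,-55,70,0,1]]]'
python3 - <<'E'
from h import *
s=r.read_state();print(s['ee_pos'],s['joint_positions'].round(2));c=snap('wrist','w1')
for p in([.57,.254,.27],[.553,.254,.28],[.664,.2535,.289],[.57,.254,.223]):print(p,proj(c,p,True).round(1))
cv2.imwrite('pics/w1b.png',cv2.resize(c['image'],(800,600),interpolation=cv2.INTER_CUBIC)[...,::-1])
E
```

```text
time: 2.55
ee_pos: [0.5354, 0.252, 0.3393]
eef_rot: [1.0, 0.0, -0.002, 0.001]
ft_force: [-0.3, -0.4, -0.0]
width: 0.087
grip_force: 0.0
[0.53539971 0.25200275 0.33926902] [-0.01  0.29 -0.65  1.32  0.17  1.59 -2.21]
[0.57, 0.254, 0.27] [254.1 154.4]
[0.553, 0.254, 0.28] [254.  178.4]
[0.664, 0.2535, 0.289] [254.7  28.8]
[0.57, 0.254, 0.223] [254.3 147.5]
```

View pics/w1b.png

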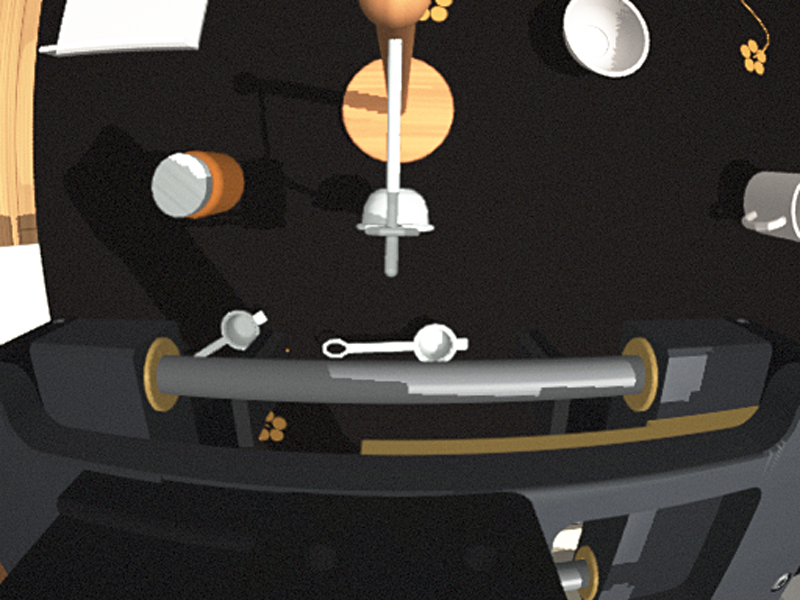

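The picture shows the loop on the bar at (393,232), i.e. native (251.5,148.5), tip at native (250,174), bar root (253,27): the hook sits about 2 mm further left (+y) and ~3 mm further out than estimated. Approach from above with the fingers on both sides.

```bash
python3 -m crank '[[[15,-2,0,0,1],[31,-4,0,0,1],[31,-4,30,0,1],[31,-4,60,0,1],[31,-4,90,0,1],[31,-4,105,0,1],[31,-4,115,0,1],[31,-4,120,0,1],[31,-4,122,0,1],[31,-4,122,0,1],[31,-4,122,0,1]]]'
python3 - <<'E'
from h import *
a=snap('side','s2')['image'][190:310,150:300];w=snap('wrist','w2')['image'][60:260,150:360]
can=np.zeros((600,800,3),np.uint8);A=cv2.resize(a,(400,320),interpolation=2);W=cv2.resize(w,(400,381),interpolation=2)
can[:320,:400]=A;can[:381,400:]=W;cv2.imwrite('pics/c2.png',can[:390][...,::-1])
E
```

```text
time: 3.7
ee_pos: [0.5678, 0.2563, 0.2215]
eef_rot: [1.0, -0.0, 0.001, -0.0]
ft_force: [-0.2, -0.7, 0.5]
width: 0.0871
grip_force: 0.0
```

View pics/c2.png

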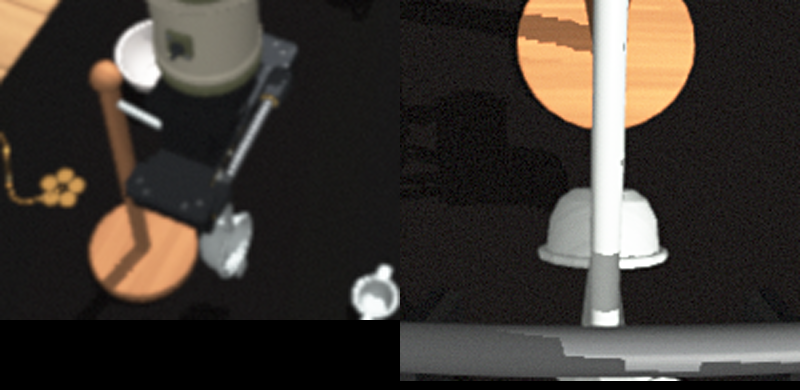

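The fingers straddle the handle, body just above the hook, no contact. Lower a few mm more and close.

```bash
python3 -m crank '[[[0,0,2,0,1],[0,0,4,0,1],[0,0,4,0,0.5],[0,0,4,0,0],[0,0,4,0,-0.5],[0,0,4,0,-1],[0,0,4,0,-1],[0,0,4,0,-1],[0,0,4,0,-1],[0,0,4,0,-1],[0,0,4,0,-1],[0,0,4,0,-1]]]' 10
```

```text
time: 5.0
ee_pos: [0.5675, 0.2561, 0.2166]
eef_rot: [1.0, -0.0, 0.0, 0.0]
ft_force: [-0.3, -0.1, 0.2]
width: 0.027
grip_force: 10.0
```

The width of 27 mm means the pads hold the loop (28 mm) rather than the bar; that still lets it swivel. Lift 17 mm and draw off along -x.

```bash
python3 -m crank '[[[0,0,-6,0,-1],[0,0,-12,0,-1],[0,0,-17,0,-1],[0,0,-17,0,-1],[-8,0,-17,0,-1],[-16,0,-17,0,-1],[-24,0,-17,0,-1],[-32,0,-17,0,-1],[-42,0,-17,0,-1],[-55,0,-17,0,-1],[-70,0,-17,0,-1],[-85,0,-17,0,-1],[-100,0,-17,0,-1],[-110,0,-17,0,-1],[-110,0,-17,0,-1],[-110,0,-17,0,-1]]]'
python3 - <<'E'
from h import *
w=snap('side','s3')['image'][190:330,170:340]
cv2.imwrite('pics/c3.png',cv2.resize(w,(510,420),interpolation=2)[...,::-1])
E
```

```text
time: 6.6
ee_pos: [0.4578, 0.2559, 0.2337]
eef_rot: [1.0, -0.001, 0.0, 0.0]
ft_force: [1.1, -0.2, -1.5]
width: 0.0275
grip_force: 10.0
```

View pics/c3.png

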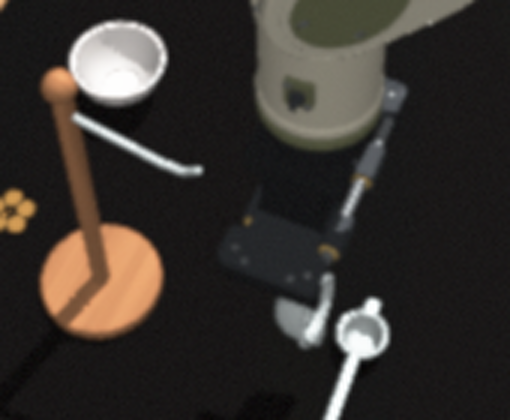

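Off the hook and hanging from the fingers (bowl at crop (305,325)). Carry to free table at y≈0.03.

```bash
python3 -m crank '[[[0,0,-10,0,-1],[0,15,-20,0,-1],[5,40,-20,0,-1],[15,70,-20,0,-1],[25,100,-20,0,-1],[35,130,-20,0,-1],[45,160,-20,0,-1],[45,185,-20,0,-1],[45,205,-20,0,-1],[45,218,-20,0,-1],[45,226,-20,0,-1],[45,226,0,0,-1],[45,226,20,0,-1],[45,226,40,0,-1],[45,226,55,0,-1],[45,226,60,0,-1],[45,226,60,0,-1]]]' 5
python3 - <<'E'
from h import *
w=snap('side','s4')['image'][120:340,180:440]
cv2.imwrite('pics/c4.png',cv2.resize(w,(709,600),interpolation=2)[...,::-1])
E
```

```text
time: 8.35
ee_pos: [0.5021, 0.0307, 0.1733]
eef_rot: [1.0, 0.0, -0.0, -0.0]
ft_force: [0.1, -0.5, -0.4]
width: 0.0269
grip_force: 5.0
```

View pics/c4.png

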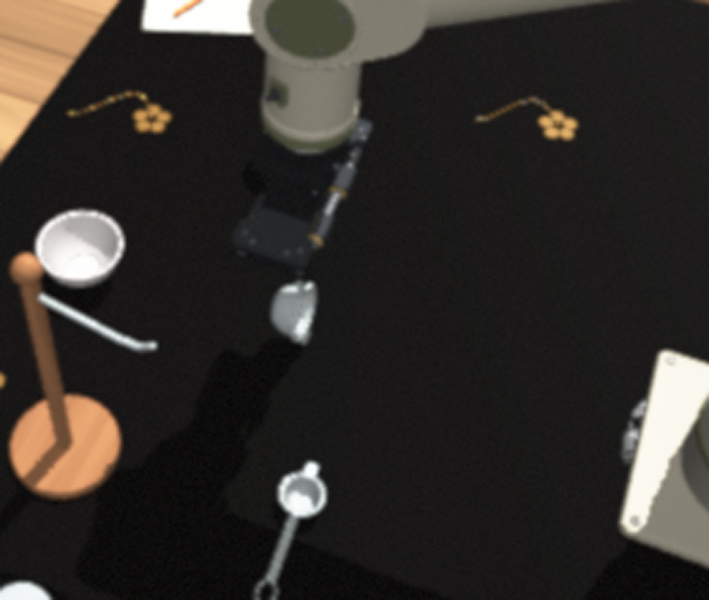

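Strainer hangs vertical with the bowl's lug about 12 mm over the table. First back up 85 mm for room, then touch down and swing it down with a light grip.

```bash
python3 -m crank '[[[-20,0,0,0,-1],[-45,0,0,0,-1],[-65,0,0,0,-1],[-80,0,0,0,-1],[-85,0,0,0,-1],[-85,0,0,0,-1],[-85,0,6,0,-1],[-85,0,12,0,-1],[-70,0,14,0,-1],[-55,0,18,0,-1],[-42,0,22,0,-1],[-27,0,28,0,-1],[-14,0,35,0,-1],[0,0,42,0,-1],[12,0,50,0,-1],[24,0,59,0,-1],[30,0,65,0,-1],[37,0,71,0,-1],[37,0,71,0,-1]]]' 4
python3 - <<'E'
from h import *
w=snap('side','s5')['image'][120:340,180:440]
cv2.imwrite('pics/c5.png',cv2.resize(w,(709,600),interpolation=2)[...,::-1])
E
```

```text
time: 10.3
ee_pos: [0.5393, 0.0301, 0.1014]
eef_rot: [1.0, -0.0, -0.001, -0.0]
ft_force: [0.1, 0.5, 1.4]
width: 0.0274
grip_force: 4.0
```

View pics/c5.png

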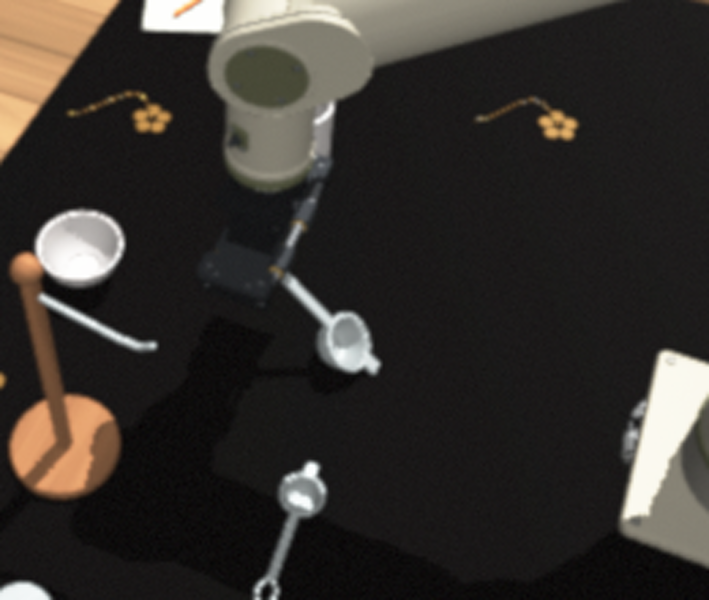

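The strainer is tilted about 45°, mouth toward the robot and up, bowl at crop (345,340). Continue the swing to level.

```bash
python3 -m crank '[[[9,0,8,0,-1],[18,0,17,0,-1],[26,0,25,0,-1],[34,0,33,0,-1],[40,0,42,0,-1],[46,0,51,0,-1],[52,0,61,0,-1],[57,0,70,0,-1],[61,0,77,0,-1],[64,0,83,0,-1],[67,0,90,0,-1],[68,0,94,0,-1],[68,0,94,0,-1],[68,0,94,0,-1]]]' 4
python3 - <<'E'
from h import *
a=snap('side','s6')['image'][150:310,200:400]
w=snap('wrist','w6')['image'][60:384]
A=cv2.resize(a,(500,400),interpolation=2)
can=np.zeros((600,800,3),np.uint8);can[:240,:300]=cv2.resize(a,(300,240),interpolation=2);can[:316,300:800]=cv2.resize(w,(500,316),interpolation=2)
cv2.imwrite('pics/c6.png',can[:320][...,::-1])
E
```

```text
time: 11.75
ee_pos: [0.6072, 0.03, 0.0086]
eef_rot: [1.0, -0.0, -0.0, 0.0]
ft_force: [-0.2, 0.7, -0.7]
width: 0.0273
grip_force: 4.0
```

View pics/c6.png

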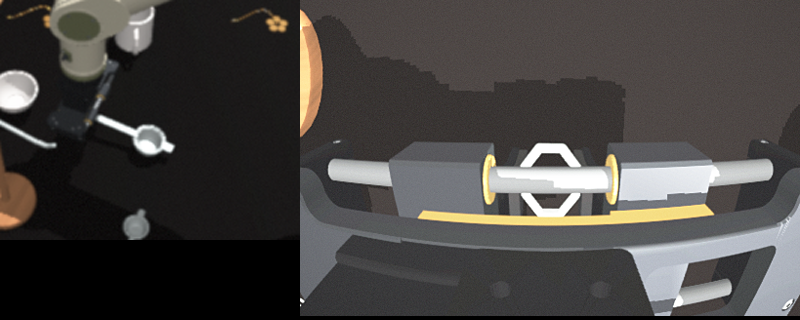

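It lies almost level, mouth up. Release, then rise straight up and look.

```bash
python3 -m crank '[[[0,0,3,0,-1],[0,0,4,0,-0.5],[0,0,4,0,-0.3],[0,0,4,0,0],[0,0,4,0,0.3],[0,0,4,0,0.3],[0,0,4,0,0.3],[0,0,4,0,0.3],[0,0,0,0,0.3],[0,0,-10,0,0.3],[0,0,-30,0,0.3],[0,0,-60,0,0.3],[-20,0,-100,0,0.3],[-50,0,-130,0,0.3],[-80,0,-150,0,0.3],[-110,0,-150,0,0.3],[-110,0,-150,0,0.3],[-110,0,-150,0,0.3]]]' 4
python3 - <<'E'
from h import *
w=snap('wrist','w7');t=snap('top','t7');s=snap('side','s7')
can=np.zeros((600,800,3),np.uint8)
can[:300,:400]=cv2.resize(s['image'][190:280,230:350],(400,300),interpolation=2)
can[300:,:400]=cv2.resize(t['image'][180:300,180:340],(400,300),interpolation=2)
can[:300,400:]=cv2.resize(w['image'],(400,300),interpolation=2)
can[300:,400:]=cv2.resize(w['image'][150:300,160:360],(400,300),interpolation=2)
cv2.imwrite('pics/c7.png',can[...,::-1])
E
```

```text
time: 13.65
ee_pos: [0.4975, 0.0299, 0.1596]
eef_rot: [1.0, -0.0, 0.001, 0.0]
ft_force: [0.0, 0.2, -0.4]
width: 0.0567
grip_force: 0.0
```

View pics/c7.png

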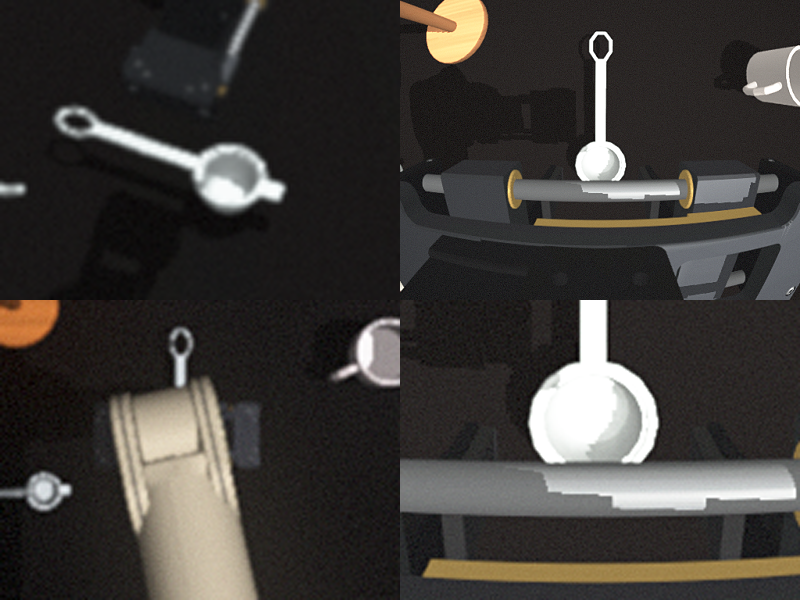

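Strainer lies mouth up and released: wrist rim centre native ≈(257.5,212), loop end (256,41); side rim centre (299.3,243.4), loop end (247,225).

Run:
```python
from h import *
w=load('w7');t=load('t7');s=load('s7')
print('rim wrist',atz(w,257.5,212,.032,True),'side',atz(s,299.3,243.4,.032),'tri',tri(ray(w,257.5,212,True),ray(s,299.3,243.4)))
print('loop wrist',atz(w,256,41,.03,True),'side',atz(s,246.8,225.4,.03),'top',atz(t,252,193.5-0,.03),'tri',tri(ray(w,256,41,True),ray(s,246.8,225.4)))
# mug: fit rim ellipses
for n,c,roi in(('top',load('top0'),(180,220,310,355)),):
    im=c['image'][roi[0]:roi[1],roi[2]:roi[3]]; g=cv2.cvtColor(im,cv2.COLOR_RGB2GRAY)
    m=(g>60).astype(np.uint8); m=cv2.morphologyEx(m,cv2.MORPH_OPEN,np.ones((7,7),np.uint8))
    cs=max(cv2.findContours(m,0,1)[0],key=cv2.contourArea); e=cv2.fitEllipse(cs);print(e,atz(c,e[0][0]+roi[2],e[0][1]+roi[0],.095))
```

```text
rim wrist [0.46549798 0.02897059 0.032     ] side [0.46120667 0.03148877 0.032     ] tri [0.4627884  0.02841746 0.02610964]
loop wrist [0.63765514 0.03035381 0.03      ] side [0.63612949 0.03241342 0.03      ] top [0.62809399 0.02878939 0.03      ] tri [0.63784749 0.03028964 0.02669579]
((22.719120025634766, 21.288846969604492), (22.26987075805664, 27.982465744018555), 169.40611267089844) [ 0.59643    -0.23195136  0.095     ]
```

```bash
python3 -m crank '[[[14,0,20,0,0.3],[28,0,50,0,0.3],[28,0,80,0,0.3],[28,0,110,0,0.3],[28,0,130,0,0.3],[28,0,140,0,0.3],[28,0,146,0,0.3],[28,0,146,0,0.3],[28,0,146,0,-0.2],[28,0,146,0,-0.5],[28,0,146,0,-0.7],[28,0,146,0,-1],[28,0,146,0,-1],[28,0,146,0,-1],[28,0,146,0,-1],[28,0,146,0,-1]]]' 25
```

```text
time: 15.4
ee_pos: [0.5253, 0.03, 0.0126]
eef_rot: [1.0, -0.0, 0.0, 0.0]
ft_force: [0.6, 0.4, -0.3]
width: 0.0116
grip_force: 25.0
```

```bash
python3 -m crank '[[[0,0,-10,0,-1],[0,0,-30,0,-1],[0,0,-60,0,-1],[0,0,-95,0,-1],[20,20,-130,0,-1],[40,45,-150,0,-1],[60,70,-160,0,-1],[75,90,-160,0,-1],[75,100,-160,0,-1],[75,100,-160,0,-1],[75,100,-160,0,-1]]]'
python3 - <<'E'
from h import *
print(r.read_state()['ee_pos'])
w=snap('wrist','w8');s=snap('side','s8');t=snap('top','t8')
can=np.zeros((600,800,3),np.uint8)
can[:300,:400]=cv2.resize(s['image'][120:240,220:380],(400,300),interpolation=2)
can[300:,:400]=cv2.resize(t['image'][177:222,305:365],(400,300),interpolation=2)
can[:,400:]=cv2.resize(w['image'][60:360,312:512],(400,600),interpolation=2)
cv2.imwrite('pics/c8.png',can[...,::-1])
E
```

```text
time: 16.5
ee_pos: [0.5996, -0.0689, 0.1726]
eef_rot: [1.0, 0.0, -0.0, -0.0]
ft_force: [0.3, 0.0, -1.9]
width: 0.0114
grip_force: 25.0
[ 0.59959917 -0.06885825  0.17257102]
```

View pics/c8.png

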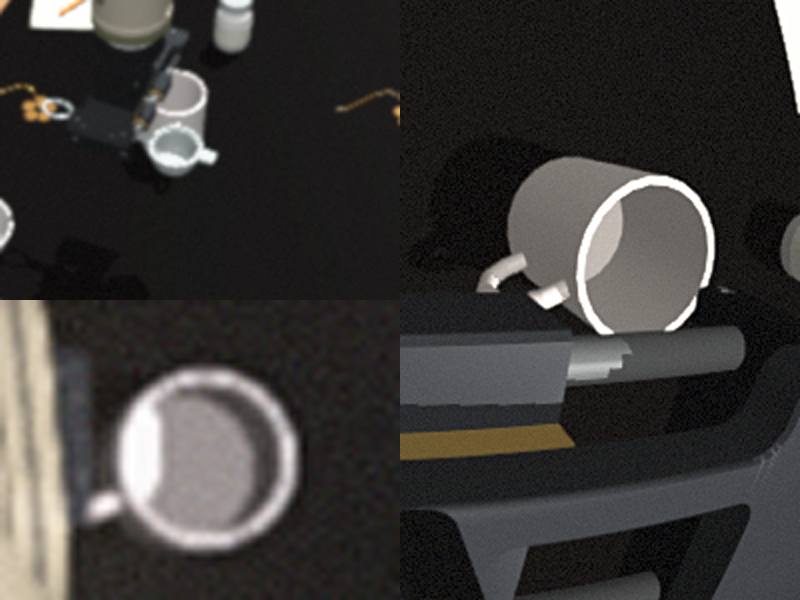

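The wrist view shows the mug rim outline (crop left (578,262), right (715,245), top (657,177), bottom (615,333)); the top view rim centre is native (336.3,200.9). The strainer looks level with its bowl at side crop (174,148).

Run:
```python
from h import *
from scipy.optimize import least_squares
w=load('w8');t=load('t8');s=load('s8')
pts=np.array([(578,262),(715,245),(657,177),(615,333),(690,327),(612,200),(698,197)],float); pts=np.c_[312+(pts[:,0]-400)/2,60+pts[:,1]/2]
P=np.array([atz(w,u,v,.094,True)[:2] for u,v in pts])
f=least_squares(lambda q:np.hypot(*(P-q[:2]).T)-q[2],[.6,-.243,.042]);print('wrist fit',f.x,f.fun.round(4))
tp=np.array([(118,458),(299,460),(210,367),(207,551),(145,393),(272,393),(272,525),(145,525)],float);tp=np.c_[305+tp[:,0]/6.667,177+(tp[:,1]-300)/6.667]
P2=np.array([atz(t,u,v,.095)[:2] for u,v in tp]);f=least_squares(lambda q:np.hypot(*(P2-q[:2]).T)-q[2],[.6,-.243,.042]);print('top fit',f.x,f.fun.round(4))
print('pred strainer in side crop',(proj(s,[.5396,-.0694,.1916])-[220,120])*2.5,'lug',(proj(s,[.4906,-.0694,.1916])-[220,120])*2.5,'loop end',(proj(s,[.7116,-.0694,.1916])-[220,120])*2.5)
```

```text
wrist fit [ 0.60058645 -0.24418538  0.04210784] [ 0.0021 -0.0015  0.0004 -0.0038  0.0038  0.0001 -0.001 ]
top fit [ 0.59786275 -0.24337884  0.04410975] [-0.0005 -0.0005  0.0004  0.0004 -0.0002  0.0003 -0.0002  0.0003]
pred strainer in side crop [173.75331782 145.25095342] lug [213.09888521 157.66945151] loop end [ 41.58811742 103.53613273]
```

```bash
python3 -m crank '[[[15,40,0,0,-1],[30,80,0,0,-1],[45,115,0,0,-1],[59.5,145,0,0,-1],[59.5,165,0,0,-1],[59.5,174.5,0,0,-1],[59.5,174.5,0,0,-1],[59.5,174.5,15,0,-1],[59.5,174.5,30,0,-1],[59.5,174.5,40,0,-1],[59.5,174.5,46,0,-1],[59.5,174.5,46,0,-1]]]'
python3 - <<'E'
from h import *
print(r.read_state()['ee_pos'])
s=snap('side','s9');w=snap('wrist','w9')
can=np.zeros((600,800,3),np.uint8)
can[:600,:480]=cv2.resize(s['image'][110:200,250:322],(480,600),interpolation=2)
can[:240,480:]=cv2.resize(w['image'],(320,240),interpolation=2)
cv2.imwrite('pics/c9.png',can[...,::-1])
for n,p in(('rim',[.599,-.244,.095]),('rimL',[.599-.042,-.244,.095]),('rimR',[.641,-.244,.095])):print(n,((proj(s,p)-[250,110])*6.667).round())
e=r.read_state()['ee_pos'];o=e+[-.06,0,.0194]
for n,d in(('o',0),('lug',-.049),('bead',-.033),('nk',.045)):print(n,((proj(s,o+[d,0,0])-[250,110])*6.667).round())
E
```

```text
time: 17.85
ee_pos: [0.659, -0.2439, 0.1251]
eef_rot: [1.0, -0.0, -0.001, -0.0]
ft_force: [0.1, -0.5, -0.4]
width: 0.0111
grip_force: 25.0
[ 0.65900159 -0.24393705  0.12510575]
rim [268. 308.]
rimL [346. 332.]
rimR [191. 285.]
o [272. 235.]
lug [366. 262.]
bead [335. 253.]
nk [187. 210.]
```

View pics/c9.png

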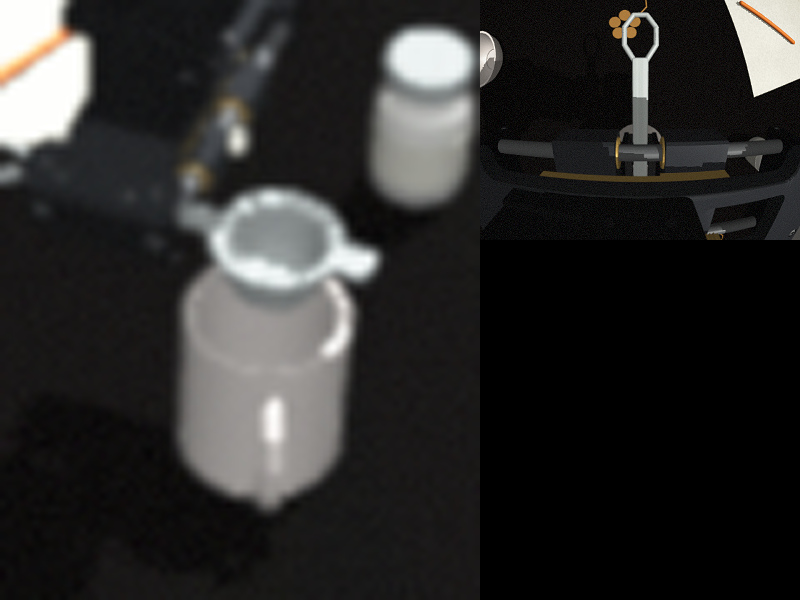

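The bowl's rim (crop centre ≈(278,240)) is directly over the mug's mouth (centre ≈(269,315)), the lug overhanging its near side; about 2 mm shift wanted. Lower slowly.

```bash
python3 -m crank '[[[2,0,8,0,-1],[2,0,18,0,-1],[2,0,28,0,-1],[2,0,35,0,-1],[2,0,40,0,-1],[2,0,42,0,-1],[2,0,43,0,-1],[2,0,43,0,-1],[2,0,43,0,-1]]]' 15
```

```text
time: 18.85
ee_pos: [0.6619, -0.2445, 0.084]
eef_rot: [1.0, -0.0, 0.0, 0.0]
ft_force: [-0.5, 0.3, -0.7]
width: 0.0118
grip_force: 15.0
```

```bash
python3 -m crank '[[[0,0,1,0,-1],[0,0,1.5,0,-1],[0,0,2,0,-1],[0,0,2.5,0,-1],[0,0,3,0,-1],[0,0,3,0,-1]]]' 6
```

```text
time: 19.45
ee_pos: [0.6617, -0.2445, 0.0805]
eef_rot: [1.0, -0.0, 0.0, 0.0]
ft_force: [0.5, -0.2, -0.8]
width: 0.0119
grip_force: 6.0
```

```bash
python3 -m crank '[[[0,0,0.7,0,-1],[0,0,1.4,0,-1],[0,0,2,0,-1],[0,0,2,0,-1],[0,0,2,0,-1]]]' 4
```

```text
time: 19.95
ee_pos: [0.6615, -0.2445, 0.0785]
eef_rot: [1.0, -0.0, -0.0, 0.0]
ft_force: [0.1, -1.0, -0.2]
width: 0.0123
grip_force: 4.0
```

```bash
python3 -m crank '[[[0,0,0.7,0,-1],[0,0,0.7,0,-1],[0,0,0.7,0,-0.65],[0,0,0.7,0,-0.4],[0,0,0.7,0,-0.2],[0,0,0.7,0,0],[0,0,0.7,0,0.2],[0,0,0.7,0,0.2],[0,0,-10,0,0.2],[0,0,-30,0,0.2],[0,0,-60,0,0.2],[0,0,-100,0,0.2],[0,0,-150,0,0.2],[0,-40,-170,0,0.2],[-30,-90,-170,0,0.2],[-70,-140,-170,0,0.2],[-110,-190,-170,0,0.2],[-150,-220,-170,0,0.2],[-150,-220,-170,0,0.2],[-150,-220,-170,0,0.2]]]'
python3 - <<'E'
from h import *
print(r.read_state()['ee_pos'])
s=snap('side','s10');t=snap('top','t10')
can=np.zeros((600,800,3),np.uint8)
can[:,:400]=cv2.resize(s['image'][110:200,250:310],(400,600),interpolation=2)
can[:400,400:]=cv2.resize(t['image'][170:230,306:366],(400,400),interpolation=2)
cv2.imwrite('pics/c10.png',can[...,::-1])
E
```

```text
time: 21.95
ee_pos: [0.5096, -0.0203, 0.2503]
eef_rot: [1.0, 0.002, 0.001, 0.0]
ft_force: [0.1, -0.1, 0.5]
width: 0.0522
grip_force: 0.0
[ 0.50957789 -0.02029344  0.25033146]
```

View pics/c10.png

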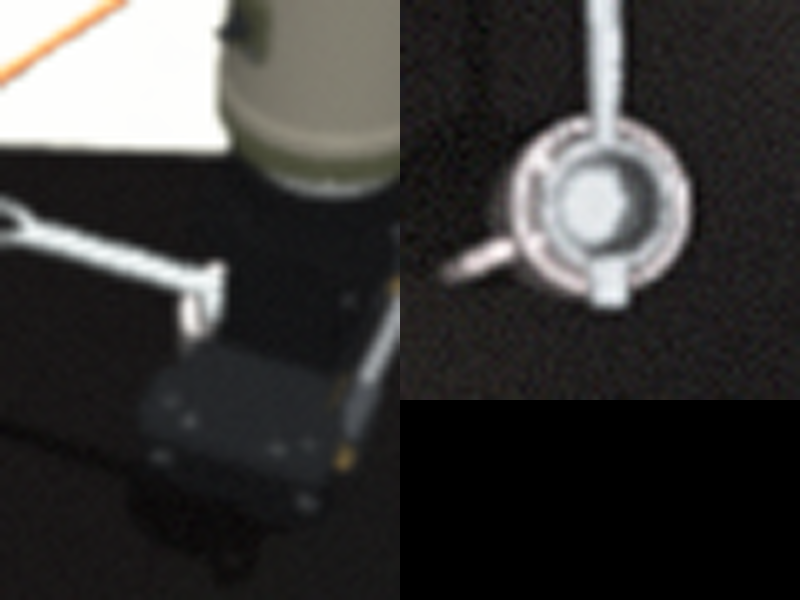

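The top view shows the strainer seated. Its rim centre is at crop (605,202) and the mug's at (600,205), so they agree within about 3 mm. The lug and handle both lie across the rim, and the mug has not moved. Handing in.

```bash
python3 -c "
from bench import r
print(r.close_job())"
```

```text
the job is handed in; nothing more can be done
None
```

The strainer came off the hook, was laid mouth up on the table and let go, then set on the mug with its bowl inside and its handle across the rim; I handed the job in at about 22 s, and no verdict was returned.

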